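Take the biscuit tray out of the clipped picnic stack and close the stack again

TASK

The steel biscuit tray has been stowed between the two boxes of the picnic set, so the boxes cannot clip together. Lift the lidded upper box off and stand it on the bare tiles, then lift the tray out and set it down gently in the middle of the lazy susan with its three biscuits still in it. Put the upper box back on the lower box and press it straight down until the clips at both ends have clicked over its lugs, leaving the lower box where it stands and without knocking over or pushing about anything else on the counter or the lazy susan.

Things in the scene. Friction and masses are not known exactly. Their poses are not given: they have to be found in the camera images.
- lower_box: Teal open box at the foot of the stack, 150 (own x) x 62 (own y) x 70 mm high, 0.9 kg, loose on the tiles; origin: centre of underside, z up. Walls 4 mm, mouth 142 x 54 mm. Long axis roughly fore-and-aft (yaw within 0.4 rad); left or right of the lazy susan. A clip stands outside each end (173 mm long over both). Bare tiles reach at least 150 mm from its middle line on each long side.
- clip_nose (a point): Inner edge of the nose of the lower box's orange clip at its own +x end: 75 mm from the box's origin, 93 mm up; the other clip mirrors it at -x. Clips are 26 mm wide and of slick plastic, top 104 mm above the box's underside. The flat catch under the nose is at 87.5 mm; its sloping top runs from 93 to 104 mm, leaning outward.
- tray: Steel biscuit tray, the middle item: 145 (own x) x 62 (own y) x 40 mm high, 0.25 kg, walls 2 mm, open on top; origin: centre of underside. Lowest 5 mm: a foot 137 x 49 mm, fitting the lower box's mouth with 2.5 mm play; straight sides above, to grip across 62 mm. In the stack its origin is 65 mm above the lower box's. It passes the clip noses with 2.5 mm at each end, not held by them.
- biscuit0: Round chocolate biscuit, 43 mm across, 20 mm high, lying loose in the tray; origin at the centre of its underside (7 mm above the tray's origin). The three biscuits lie in a row along the tray, 45 mm apart.
- biscuit1: Second biscuit, the middle one, as the first.
- biscuit2: Third biscuit, as the first.
- upper_box: Cream closed box with teal lid, top of the stack: 145 (own x) x 62 (own y) mm, lid 151 x 66 mm with top at z 66 mm, 0.38 kg; origin: centre of underside. Its lowest 5 mm is a stepped foot 137 x 49 mm, fitting the mouth of tray or lower box with 2 to 2.5 mm play. An orange lug at each end, z 13 to 21 mm, sticks out to 79 mm. Starts loose on the tray, 100 mm above the lower box's origin.
- upper_handle (a point): Middle of the upper box's dark wooden bar handle, 89 mm above its underside. The bar is 92 mm long (own x), 16 mm wide (own y), 14 mm high, 16 mm clear of the lid, on two posts 34 mm either side. Set on the lower box unpressed (either way round), the lugs rest on the clip slopes, 10 to 20 mm too high or aslant; a straight push of about 10 to 15 N clicks it home, origins 65 mm apart.
- clip_a (a joint): Deflection of the clip at the lower box's own +x end, rad: 0 upright, grows as its nose is pushed outward (about 0.05 to 0.06 while a lug passes), springs back to 0 when the lug is through.
- clip_b (a joint): The same for the clip at the lower box's own -x end.
- susan: Lazy susan, a wooden disc 360 mm across turning stiffly on a steel bearing; origin on its axis on the tiles; own x points away from the robot (yaw within 0.35 rad). Flask and gourd stand in its far quarters, jar and bowl in its near ones, 140 mm out on the diagonals; a stick lies on its near edge. A tray laid along its own x, with the gripper spread along its own y, has room in the middle.
- susan_top (a point): The middle of the lazy susan's disc, on its upper face, 36 mm above the tiles.
- flask: Stainless flask with black stopper, 72 mm across, 235 mm high, standing on the lazy susan; origin at the centre of its underside. Leave alone.
- gourd: Mate gourd in a red plastic holder, 76 mm across, 93 mm high, with a steel bombilla rising to 165 mm; origin at the centre of its underside. Leave alone.
- jar: Amber glass jar with a brass cap, 60 mm across, 85 mm high; origin at the centre of its underside. Leave alone.
- bowl: Small blue sugar bowl, 72 mm across, 42 mm high; origin at the centre of its underside. Leave alone.
- stick: Wooden stirring stick lying on the lazy susan's near edge, 130 mm long (own y), 10 mm wide, 6 mm thick; origin at the centre of its underside. Leave alone.
- mug: White mug, 76 mm across, 85 mm high, on the tiles beyond the task's things; origin at the centre of its underside. Leave alone.
There are look-alikes about, which are no part of the job. What is shaped like the upper_box but blue or yellow is not meant.

How it is judged:
By the outcome, as a careful person would: the job done as asked, in the order asked, and still so for the second after the job is handed in, with the robot touching nothing.
It also fails if it takes over 72 s, if anything falls off the work surface, if the arm or the gripper's body presses on something with over 40 N, if the wrist force passes 120 N, or if a joint passes its speed limit or range.

ROBOT

A 6-joint arm with a two-finger parallel gripper is mounted at the origin on the work surface. World frame = base frame: x ahead of the robot, y to its left, z up, the work surface at z = 0. Lengths are in m, angles in rad, forces in N, time in s.
With the tool pointing down it reaches from about 0.25 to 0.725 m from the base axis. Payload 4 kg.
Tool frame: the origin (TCP) lies at the very end of the fingers, on their centre line; the grasp point (between the pads) lies 19 mm behind it (ctrl.pinch_z is the z of the grasp point in the tool frame, in m); z points along the fingers, y is the line along which they close (so a half turn about z gives the same grasp; the last joint's range is limited). The gripper opens to 85 mm and grips with 20 to 120 N. Pads are 22 mm wide; open, the fingers measure 114 mm over their backs; the gripper's body (76 mm by 85 mm) begins 54 mm behind the grasp point. The pads swing forward as they close: fully open they stand 13 mm farther back than shut.
Start: joints at [-1.315, 0.241, 0.005, 1.335, 0, 1.571], TCP at [0.127, -0.484, 0.231] pointing down, gripper open.
Joint ranges: [-2.72, 2.72], [-1.05, 1.87], [-1.09, 1.28], [-1.99, 2.15], [-1.42, 1.44], [-3.14, 3.14]. Speed limits (rad/s): [2.79, 2.79, 3.14, 3.14, 3.14, 3.14].

INTERFACE

Orientations are given as a unit quaternion [w, x, y, z].
In Python, from cell import ctrl gives the robot as it stands. Calls block until the motion is done:
- ctrl.goto(position, orientation): joint-space move of the TCP to a pose.
- ctrl.line_to(position, v=0.15, orientation=None, stop_force=None): straight line of the TCP; orientation=None keeps the orientation; v is the mean speed in m/s. With stop_force (N) it stops when the force on the tool has changed by that much, and returns True; else False.
- ctrl.set_joints(angles): joint-space move.
- ctrl.set_gripper(opening, newtons=None): finger opening in m; newtons is the grip in N (None keeps the last); returns when the fingers have stopped.
- ctrl.dwell(seconds).
- ctrl.ik(position, orientation): joint angles nearest the present ones, or None.
- ctrl.observe(): the state.
- ctrl.capture(name): name is "scene" or "top" or "wrist"; returns the picture (420x560x3 uint8, blue, green, red); there is no depth.
- ctrl.camera_info(name): a dict with "camera_matrix" (3x3 intrinsics, pixels), "dist_coeffs" ([k1, k2, p1, p2, k3] as OpenCV has them; the pictures are not rectified), "origin" and "attitude" of the camera in the world. Camera axes: x right, y up, looking along -z (the intrinsics and any distortion apply to the point x, -y, -z); pixel columns grow to the right and rows downward; lengths in m; the calibration is good to about 2 mm. A picture is of the moment at which its call begins: read the wrist's pose just before it. camera_info takes no time and is no camera call; for the wrist camera it gives the pose at the moment of the call.
A pose or a line that the arm cannot do raises ctrl.MotionError and nothing moves.
- ctrl.close_job(): hands the job in; it is judged then, once.
The state is a dict: "time_s": time; "joints": joint angles; "joint_vel": joint speeds; "tau": joint torques, N m; "tool_pos": TCP position; "ee_rot": TCP orientation; "wrist_force": force on the tool from outside, world axes, zero at the start; "ft_torque": the same for the moment, N m; "opening": finger opening in m; "grasp_force": force on a finger pad.
Only numpy, scipy, OpenCV 4.12 (cv2) and the standard library are available. Lean on these libraries where they do the work, as an engineer would, in place of code of your own. Each camera call takes 0.05 s, during which the arm holds its last target. There are 200 camera calls.

## Working session

There is one attempt and no reset: what is moved stays moved. The work goes in short steps, each a Python script; the robot and the scene stay as the last script left them, time stands still between calls to the robot, and variables do not carry over. Pictures are saved under pics/ and viewed, at most 10 in all, crops included, and the job is handed in when it is done.

```bash
ls; mkdir -p pics
python3 - <<'E'
from cell import ctrl
import cv2,numpy as np
for n in ("scene","top"):
    cv2.imwrite(f"pics/{n}0.png",ctrl.capture(n))
    i=ctrl.camera_info(n); print(n,{k:np.round(v,4).tolist() for k,v in i.items()})
i=ctrl.camera_info("wrist"); print({k:np.round(v,4).tolist() for k,v in i.items()})
o=ctrl.observe(); print(o, ctrl.pinch_z)
E
```

```text
pics
scene {'camera_matrix': [[440.5856, 0.0, 277.9568], [0.0, 440.5856, 211.0736], [0.0, 0.0, 1.0]], 'dist_coeffs': [-0.1397, 0.0, 0.0, 0.0, 0.0], 'origin': [1.3198, 0.0496, 0.7557], 'attitude': [0.6107, 0.288, 0.3242, 0.6626]}
top {'camera_matrix': [[435.5806, 0.0, 287.3244], [0.0, 435.5806, 208.6618], [0.0, 0.0, 1.0]], 'dist_coeffs': [-0.0654, 0.0, 0.0, 0.0, 0.0], 'origin': [0.3547, -0.0289, 1.0668], 'attitude': [-0.7013, -0.0691, 0.0664, 0.7064]}
{'camera_matrix': [[378.6312, 0.0, 280.2117], [0.0, 378.6312, 210.4572], [0.0, 0.0, 1.0]], 'dist_coeffs': [0.0081, 0.0, 0.0, 0.0, 0.0], 'origin': [0.196, -0.4646, 0.3733], 'attitude': [0.7831, -0.1134, 0.0888, -0.6049]}
{'time_s': 0.1, 'joints': array([-1.31498738e+00,  2.41366122e-01,  3.84328451e-03,  1.33519949e+00,
       -1.75904313e-06,  1.57080083e+00]), 'joint_vel': array([ 7.95371071e-05, -1.55135394e-03,  4.61649956e-03, -7.74976832e-04,
        1.28376895e-03, -9.76489834e-04]), 'tau': array([-4.00878434e-04, -3.73137224e+01,  2.53010398e+01,  1.08626671e-02,
       -3.79704238e-05,  3.40625155e-07]), 'tool_pos': array([ 0.12636843, -0.48317477,  0.23048178]), 'ee_rot': array([-9.55022696e-04,  9.91831195e-01,  1.27553725e-01, -1.23711127e-04]), 'wrist_force': array([-0.11861452,  0.07926389, -0.48996388]), 'ft_torque': array([-0.0460001 , -0.02688513, -0.02993461]), 'grasp_force': 0.0, 'opening': 0.08533266532197029} -0.0187
```

View pics/top0.png

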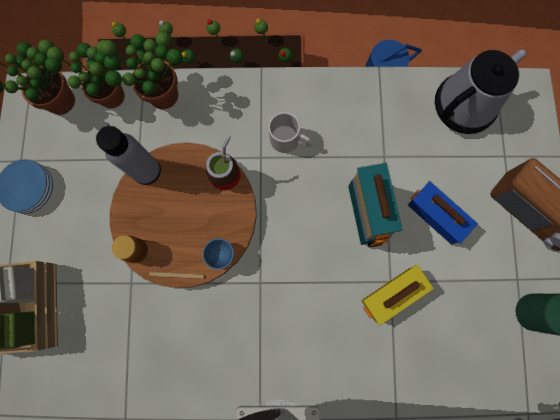

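View pics/scene0.png

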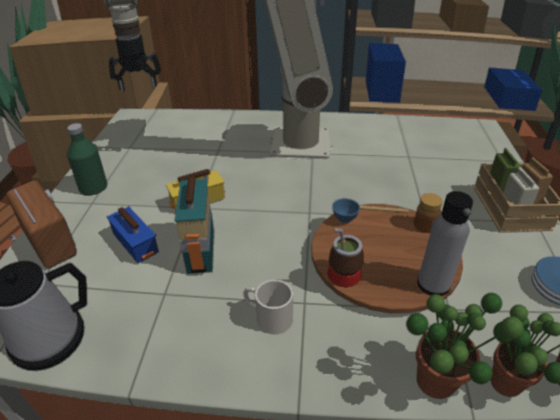

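The top view has three handled boxes. The teal-lidded one on the tall stack is at (375,205), the blue one at (443,213) and the yellow one at (398,295). Only the teal one fits the description: it has a teal lid on a cream box and stands on a stack with orange clips. I'll confirm that in an enlarged crop.

```bash
cat > h.py <<'E'
from cell import ctrl
import cv2,numpy as np
from scipy.spatial.transform import Rotation as R
def cam(n,info=None):
    i=info or ctrl.camera_info(n); w,x,y,z=i["attitude"]
    M=R.from_quat([x,y,z,w]).as_matrix()@np.diag([1,-1,-1.])   # cv cam -> world
    return np.array(i["camera_matrix"]),np.array(i["dist_coeffs"]),np.array(i["origin"]),M
def px2w(c,px,z):
    K,D,o,M=c; p=cv2.undistortPoints(np.array(px,float).reshape(-1,1,2),K,D)[:,0]
    d=np.c_[p,np.ones(len(p))]@M.T
    return o+d*((z-o[2])/d[:,2])[:,None]
def w2px(c,P):
    K,D,o,M=c; return cv2.projectPoints(np.array(P,float).reshape(-1,3),cv2.Rodrigues(M.T)[0],-M.T@o,K,D)[0][:,0]
def down(yaw):  # tool z down, tool y axis (closing) at world angle yaw
    y=np.array([np.cos(yaw),np.sin(yaw),0]);z=np.array([0,0,-1.]);x=np.cross(y,z)
    q=R.from_matrix(np.c_[x,y,z]).as_quat(); return np.array([q[3],*q[:3]])
E
python3 - <<'E'
from h import *
im=cv2.imread("pics/top0.png"); c=cam("top")
a=cv2.resize(im[150:260,335:485],None,fx=5,fy=5,interpolation=cv2.INTER_CUBIC)
cv2.imwrite("pics/crop1.png",np.clip(a*1.6,0,255).astype(np.uint8))
# susan ellipse
hsv=cv2.cvtColor(im,cv2.COLOR_BGR2HSV); m=cv2.inRange(hsv,(5,70,50),(20,255,255)); m[:130]=0;m[300:]=0;m[:,:95]=0;m[:,270:]=0
cn=max(cv2.findContours(m,cv2.RETR_EXTERNAL,cv2.CHAIN_APPROX_NONE)[0],key=cv2.contourArea)[:,0]
W=px2w(c,cn,0.036)[:,:2]
from scipy.optimize import least_squares
f=least_squares(lambda p:np.hypot(*(W-p[:2]).T)-p[2],[*W.mean(0),.18],loss='soft_l1',f_scale=.001); print("susan",f.x)
C=f.x[:2]
for n,px,z in [("jarcap",(124,247),.121),("bowl",(218,254),.078),("flasktop",(113,138),.271),("gourdrim",(221,166),.129)]:
    p=px2w(c,px,z)[0,:2]; d=p-C; print(n,p.round(3),np.hypot(*d).round(3),np.arctan2(d[1],d[0]).round(3))
E
```

```text
susan [0.54557037 0.22942294 0.1767314 ]
jarcap [0.455 0.334] 0.138 2.283
bowl [0.443 0.133] 0.141 -2.385
flasktop [0.652 0.313] 0.135 0.662
gourdrim [0.635 0.122] 0.14 -0.873
```

View pics/crop1.png

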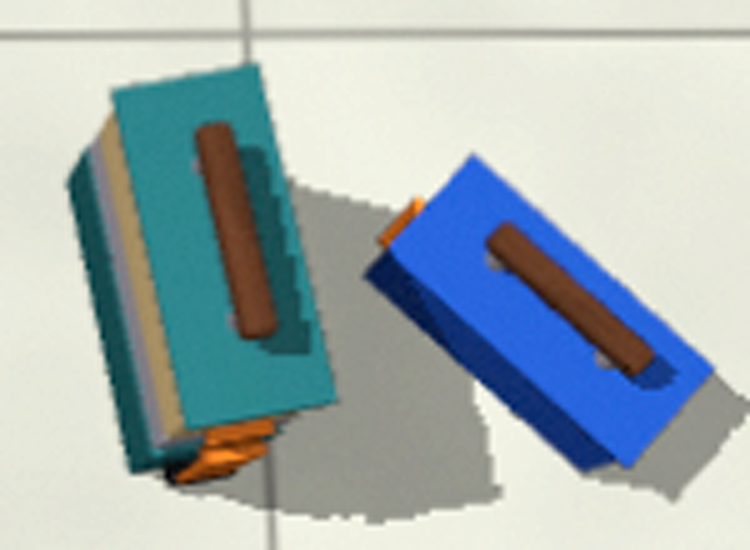

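The crop confirms it: teal lid over cream box, steel tray and teal lower box, with orange clips. Its lid corners in the crop are (112,90), (259,63), (337,402) and (187,432). The blue neighbour is a separate low box.

Run:
```python
from h import *
c=cam("top")
t=lambda P:(np.array(P,float)+.5)/5-.5+[335,150]
L=px2w(c,t([(112,90),(259,63),(337,402),(187,432)]),.166)[:,:2]
print(L.round(4),L.mean(0).round(4),[np.hypot(*(L[i]-L[i-1])).round(4) for i in range(4)])
d=(L[0]+L[1]-L[2]-L[3]); print("yaw lid",np.arctan2(d[1],d[0]))
H=px2w(c,t([(214,127),(256,333)]),.196)[:,:2]; print("handle",H.mean(0).round(4),np.hypot(*(H[0]-H[1])),np.arctan2(*(H[0]-H[1])[::-1]))
T=px2w(c,t([(70,185),(133,472)]),.07)[:,:2]; d=T[0]-T[1];print("lower left edge",T.round(4),np.hypot(*d),np.arctan2(d[1],d[0]))
print("blue,foot corner",px2w(c,t([(367,277),(590,470)]),.0).round(3).tolist(),px2w(c,t([(475,155),(713,370),(628,467),(390,245)]),.066).round(3).tolist())
print("yellow", px2w(c,[(364,298),(376,323),(424,266)],.066).round(3).tolist(),"mug",px2w(c,[(284,148)],0.0)[0],px2w(c,[(309,140)],0.04)[0])
```

```text
[[ 0.6184 -0.1765]
 [ 0.6302 -0.2406]
 [ 0.4823 -0.2659]
 [ 0.4702 -0.2023]] [ 0.5503 -0.2213] [np.float64(0.1504), np.float64(0.0652), np.float64(0.15), np.float64(0.0648)]
yaw lid 0.17086047460024528
handle [ 0.5501 -0.2199] 0.08777335834891714 0.14956677397046794
lower left edge [[ 0.6002 -0.1705]
 [ 0.4643 -0.195 ]] 0.13808881036173973 0.17821564968393613
blue,foot corner [[0.569, -0.328, 0.0], [0.471, -0.434, 0.0]] [[0.615, -0.365, 0.066], [0.51, -0.472, 0.066], [0.465, -0.427, 0.066], [0.571, -0.322, 0.066]]
yellow [[0.342, -0.198, 0.066], [0.287, -0.223, 0.066], [0.413, -0.339, 0.066]] mug [ 0.7206885  -0.01813085  0.        ] [ 0.72730609 -0.08068012  0.04      ]
```

The lid measures 150.2 × 65 mm against the nominal 151 × 66, so the stack is at about (0.550, -0.221) with yaw 0.17. Next is a close look with the wrist camera.

```bash
cat >> h.py <<'E'
def rot(p,yaw): c,s=np.cos(yaw),np.sin(yaw); return np.array([c*p[0]-s*p[1],s*p[0]+c*p[1]])
def look(name,scale=1.):
    c=cam("wrist"); im=ctrl.capture("wrist"); cv2.imwrite(f"pics/{name}.png",im); np.save(f"pics/{name}.npy",np.array([*c[2],*c[3].ravel()])); return c,im
def loadcam(name):
    i=ctrl.camera_info("wrist"); a=np.load(f"pics/{name}.npy"); return np.array(i["camera_matrix"]),np.array(i["dist_coeffs"]),a[:3],a[3:].reshape(3,3)
E
python3 - <<'E'
from h import *
ctrl.goto([0.47,-0.235,0.30],down(.17-np.pi/2))
c,im=look("w1"); o=ctrl.observe(); print(o["time_s"],o["tool_pos"],o["joints"].round(3),c[2],c[3][:,2])
E
```

```text
1.7333 [ 0.4693495  -0.2358783   0.29976488] [-0.466  0.275  0.228  1.523 -0.     2.508] [ 0.54039042 -0.22304897  0.44256165] [-0.28165002 -0.0477721  -0.95832724]
```

View pics/w1.png

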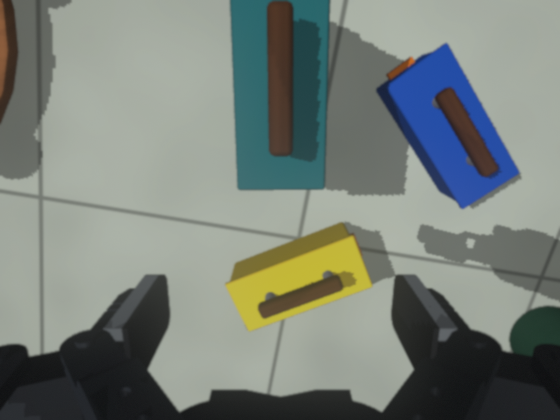

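The handle bar runs down column 281, with its near end at row 157. The near lid corners are at (239,189) and (325,188). These give a good fix.

Run:
```python
from h import *
c=loadcam("w1")
L=px2w(c,[(239,189),(325,188)],.166)[:,:2]; d=L[0]-L[1]; a=np.arctan2(d[1],d[0])-np.pi/2
print("near lid edge",L.round(4),np.hypot(*d),a, "centre", (L.mean(0)+rot([.0755,0],.172)).round(4))
S=px2w(c,[(231,5),(328,5),(267.5,30),(293.5,30)],[.166,.166,.196,.196] and .166)[:2,:2]
H=px2w(c,[(268.5,155),(293,155),(268,10),(293,10)],.196)[:,:2]
h0=H[:2].mean(0);h1=H[2:].mean(0);d=h1-h0;print("handle near end",h0.round(4),"yaw",np.arctan2(d[1],d[0]),"centre",(h0+rot([.0455,0],.172)).round(4))
e=L[0]-S[0];e2=L[1]-S[1];print("lid side yaw",[np.arctan2(-v[1],-v[0]) for v in (e,e2)])
```

```text
near lid edge [[ 0.4705 -0.2036]
 [ 0.482  -0.267 ]] 0.06442938606493336 0.17999717966468265 centre [ 0.5506 -0.2224]
handle near end [ 0.5051 -0.2294] yaw 0.1702110909276362 centre [ 0.55   -0.2216]
lid side yaw [np.float64(0.17884013932021448), np.float64(0.18642956124770407)]
```

Run:
```python
from h import *
Y=.175; q=down(Y-np.pi/2); p=np.array([.5503,-.2218])
ctrl.set_gripper(.045,60)
ctrl.goto([*p,.25],q); f0=ctrl.observe()["wrist_force"]
print(ctrl.line_to([*p,.172],v=.1,stop_force=8))
ctrl.set_gripper(0.0,60); o=ctrl.observe(); print(o["tool_pos"],o["opening"],o["grasp_force"],o["wrist_force"]-f0)
ctrl.line_to([*p,.20],v=.06); ctrl.line_to([*p,.28],v=.15)
o=ctrl.observe(); print(o["wrist_force"]-f0,o["opening"],o["time_s"])
c,im=look("w2")
cv2.imwrite("pics/s2.png",ctrl.capture("scene")[130:330,120:400])
```

```text
False
[ 0.55082864 -0.22182731  0.17293551] 0.014684918424334904 59.49693024158478 [0.55235348 0.92696398 2.5738885 ]
[ 0.45289554  0.27538777 -5.32723658] 0.014606213420007834 5.275
```

View pics/s2.png

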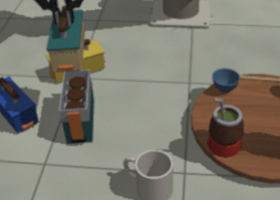

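The box lifted cleanly. The tray with its biscuits stays on the lower box, at around (77,95) in the crop. I'll set the box down on the left side.

Run:
```python
from h import *
Y=.175; q=down(Y-np.pi/2); p=np.array([.5503,-.2218]); s=p+rot([-.0,.115],Y); print(s)
ctrl.line_to([*s,.28],v=.2); ctrl.line_to([*s,.095],v=.15)
print(ctrl.line_to([*s,.066],v=.03,stop_force=5)); print(ctrl.observe()["tool_pos"])
ctrl.set_gripper(.045); o=ctrl.observe(); print(o["tool_pos"])
ctrl.line_to([*s,.14],v=.12)
ctrl.goto([*(p+rot([-.075,0],Y)),.26],q)
c,im=look("w3"); print(ctrl.observe()["time_s"])
```

```text
[ 0.53027756 -0.10855645]
True
[ 0.52984342 -0.10834866  0.07294373]
[ 0.52834166 -0.10810628  0.07138291]
10.1333
```

View pics/w3.png

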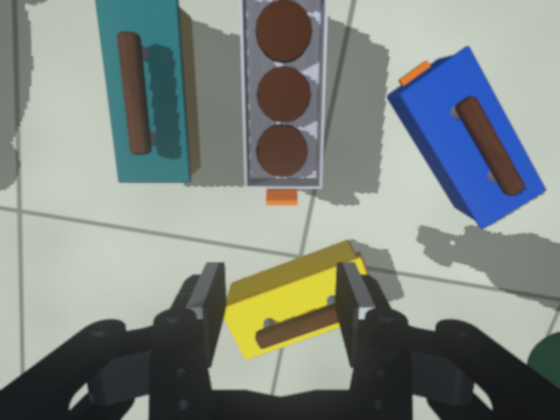

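The tray's near rim corners are at (244,187) and (322,187). The parked box's near lid corners are at (119,183) and (190,183), and all three biscuits are in the tray.

Run:
```python
from h import *
c=loadcam("w3"); Y=.175
def f(n,P,z,h):
    L=px2w(c,P,z)[:,:2]; d=L[0]-L[1]; e=[L[2]-L[0],L[3]-L[1]]
    print(n,np.hypot(*d).round(4),"yaw",(np.arctan2(d[1],d[0])-np.pi/2).round(3),[np.arctan2(v[1],v[0]).round(3) for v in e],"ctr",(L[:2].mean(0)+rot([h,0],Y)).round(4))
f("tray",[(244,187),(322.5,187),(240.5,5),(328,5)],.105,.0725)
f("upper",[(119,183),(190,183),(97,5),(179.5,5)],.066,.0755)
print("clip",px2w(c,[(266.5,198),(298,198)],.104)[:,:2].round(4))
H=px2w(c,[(126,153),(150,153),(118.5,35),(140,35)],.096)[:,:2]; h0,h1=H[:2].mean(0),H[2:].mean(0);d=h1-h0;print("handle",np.arctan2(d[1],d[0]),h0+rot([.0455,0],Y))
```

```text
tray 0.0629 yaw 0.175 [np.float64(0.165), np.float64(0.177)] ctr [ 0.5509 -0.2225]
upper 0.0641 yaw 0.175 [np.float64(0.171), np.float64(0.163)] ctr [ 0.5284 -0.1085]
clip [[ 0.4679 -0.2234]
 [ 0.4724 -0.2485]]
handle 0.13900810359314963 [ 0.52954248 -0.10762   ]
```

Run:
```python
from h import *
Y=.173; q=down(Y-np.pi/2); p=np.array([.5507,-.2222])
ctrl.set_gripper(.085,35)
ctrl.goto([*p,.16],q); f0=ctrl.observe()["wrist_force"]
print(ctrl.line_to([*p,.071],v=.08,stop_force=6)); print(ctrl.observe()["tool_pos"])
ctrl.set_gripper(0.03,35); o=ctrl.observe(); print(o["tool_pos"],o["opening"],o["grasp_force"],o["wrist_force"]-f0)
ctrl.line_to([*p,.09],v=.04); ctrl.line_to([*p,.28],v=.15)
o=ctrl.observe(); print(o["wrist_force"]-f0,o["opening"],o["grasp_force"],o["time_s"])
cv2.imwrite("pics/s4.png",cv2.resize(ctrl.capture("scene")[60:330,120:400],None,fx=2,fy=2))
im=cv2.imread("pics/top0.png"); c=cam("top")
# susan rim with the known radius: project rim, score gradient on green-channel
from scipy.optimize import minimize
g=cv2.cvtColor(im,cv2.COLOR_BGR2HSV)[:,:,1].astype(float); g=cv2.GaussianBlur(g,(0,0),1)
t=np.linspace(0,2*np.pi,360,endpoint=False)
def ring(C,r):
    P=w2px(c,np.c_[C[0]+r*np.cos(t),C[1]+r*np.sin(t),np.full(360,.036)]).astype(np.float32)
    return cv2.remap(g,P[:,0],P[:,1],cv2.INTER_LINEAR)
best=max(((np.clip(ring((x,y),.176)-ring((x,y),.184),-60,60)).mean(),x,y) for x in np.arange(.535,.56,.001) for y in np.arange(.216,.242,.001)); print(best)
```

```text
False
[ 0.55123427 -0.22237175  0.07167541]
[ 0.55126613 -0.22277531  0.07182247] 0.06113870818907778 39.53183591365814 [-0.32708334 -0.95766735  2.19271086]
[-1.17143324  0.70824687 -5.0618648 ] 0.06133388071184623 38.849971890449524 14.8167
(np.float64(53.21270534459461), np.float64(0.547), np.float64(0.232))
```

View pics/s4.png

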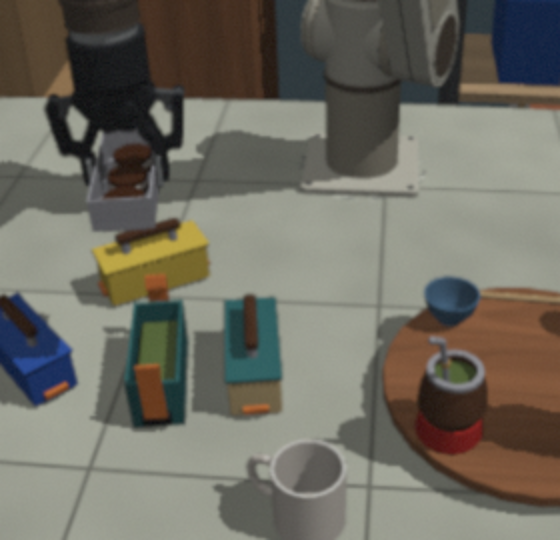

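The tray is lifted level with all three biscuits, and the lower box stands empty at around (158,365) in the crop. Now to carry the tray to the susan centre, about (0.546, 0.230).

Run:
```python
from h import *
q=down(-.08-np.pi/2); s=np.array([.546,.230])
ctrl.line_to([*s,.28],v=.18,orientation=q); ctrl.line_to([*s,.062],v=.12)
f0=ctrl.observe()["wrist_force"]
print(ctrl.line_to([*s,.036],v=.02,stop_force=3)); o=ctrl.observe(); print(o["tool_pos"],o["time_s"])
ctrl.set_gripper(.085); ctrl.dwell(.1)
ctrl.line_to([*s,.28],v=.15)
# look at lower box from same relative pose as w3
Y=.175; p=np.array([.5503,-.2218])
cv2.imwrite("pics/t5.png",ctrl.capture("top"))
ctrl.goto([*(p+rot([-.085,0],Y)),.26],down(Y-np.pi/2))
c,im=look("w5"); print(ctrl.observe()["time_s"])
b=cv2.imread("pics/t5.png")[120:300,90:270]; cv2.imwrite("pics/v5.png",np.hstack([im[:250,60:360],cv2.resize(b,(250,250))]))
```

```text
Traceback (most recent call last):
cell.MotionError: the arm cannot follow that straight line within its joint ranges
```

Run:
```python
from h import *
q=down(-.08+np.pi/2); s=np.array([.546,.230])
ctrl.line_to([*s,.28],v=.14,orientation=q); ctrl.line_to([*s,.062],v=.12)
o=ctrl.observe(); print(o["tool_pos"],o["joints"].round(2),o["opening"])
print(ctrl.line_to([*s,.036],v=.02,stop_force=3)); o=ctrl.observe(); print(o["tool_pos"],o["time_s"])
ctrl.set_gripper(.085); ctrl.dwell(.1)
ctrl.line_to([*s,.28],v=.15)
Y=.175; p=np.array([.5503,-.2218])
ctrl.goto([*(p+rot([-.085,0],Y)),.26],down(Y-np.pi/2))
cv2.imwrite("pics/t5.png",ctrl.capture("top"))
c,im=look("w5"); print(ctrl.observe()["time_s"])
b=cv2.imread("pics/t5.png")[120:300,90:270]; cv2.imwrite("pics/v5.png",np.hstack([im[:250,60:360],cv2.resize(b,(250,250))]))
```

```text
[0.54658008 0.23022014 0.06279885] [ 0.4   0.54 -0.01  1.02 -0.    0.48] 0.061320561841022796
True
[0.54589739 0.22995541 0.04278448] 21.125
25.1917
```

View pics/v5.png

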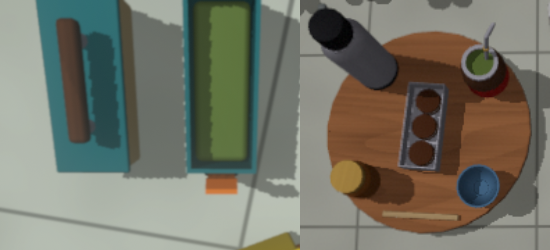

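The tray is in the middle of the lazy susan with its three biscuits, and the neighbours are undisturbed. In w5 the lower box's near rim is at about (248–315,172) and the parked lid's near edge at about (117–188,172). I'll measure both with edge fits in the same image.

Run:
```python
from h import *
im=cv2.imread("pics/w5.png"); c=loadcam("w5"); hsv=cv2.cvtColor(im,cv2.COLOR_BGR2HSV)
m=cv2.inRange(hsv,(80,90,20),(98,255,255)); m=cv2.morphologyEx(m,cv2.MORPH_CLOSE,np.ones((3,3)))
def box(lo,hi,z,hl):
    rows=np.arange(20,150); l=[];r=[]
    for v in rows:
        k=np.flatnonzero(m[v,lo:hi])+lo; l.append((k[0]-.5,v)); r.append((k[-1]+.5,v))
    cols=np.arange(lo,hi); b=[]
    for u in cols:
        k=np.flatnonzero(m[120:210,u])
        if len(k): b.append((u,120+k[-1]+.5))
    b=np.array(b); b=b[6:-6]; b=b[np.abs(b[:,1]-np.median(b[:,1]))<2.5]
    out=[]
    for P in (l,r,b):
        W=px2w(c,P,z)[:,:2].astype(np.float32); vx,vy,x,y=cv2.fitLine(W,cv2.DIST_HUBER,0,.01,.01).ravel(); out.append((np.array([x,y]),np.arctan2(vy,vx)))
    yw=[(a+np.pi/2)%np.pi-np.pi/2 for _,a in out]; Y=np.mean(yw[:2]); 
    n=rot([0,1],Y); e=rot([1,0],Y)
    a,b2=out[0][0]@n,out[1][0]@n
    C=n*(a+b2)/2+e*(out[2][0]@e+hl); print("width",a-b2,"yaws",np.round(yw,4),"centre",C.round(4),"Y",Y)
box(230,330,.070,.075); box(85,205,.066,.0755)
o=cv2.inRange(hsv,(5,120,80),(18,255,255)); o[:160]=0;o[215:]=0;o[:,:230]=0;o[:,330:]=0
ys,xs=np.nonzero(o); print("clip px",xs.min(),xs.max(),ys.min(),ys.max(), "mid",px2w(c,[(xs.min()-.5,190),(xs.max()+.5,190)],.104)[:,:2].round(4))
```

```text
width 0.060944796 yaws [ 0.1741  0.172  -1.395 ] centre [ 0.5491 -0.2216] Y 0.17305988
width 0.06404778 yaws [ 0.1775  0.1721 -1.4174] centre [ 0.5301 -0.1085] Y 0.1748451
clip px 266 296 175 193 mid [[ 0.4652 -0.2236]
 [ 0.4696 -0.2483]]
```

Both fits agree with the known sizes, and the clip's midline confirms the lower box pose to under 1 mm. Now to pick up the upper box and press it home.

Run:
```python
from h import *
q=down(.175-np.pi/2); u=np.array([.5301,-.1085]); b=np.array([.5491,-.2216])
ctrl.set_gripper(.045,90)
ctrl.goto([*u,.15],q); ctrl.line_to([*u,.0725],v=.08,stop_force=8)
ctrl.set_gripper(0.0,90); o=ctrl.observe(); print(o["tool_pos"],o["opening"])
g=o["tool_pos"][2]
ctrl.line_to([*u,.10],v=.08); ctrl.line_to([*u,.24],v=.15)
ctrl.line_to([*b,.24],v=.15,orientation=down(.173-np.pi/2)); ctrl.line_to([*b,.185],v=.1); ctrl.dwell(.3)
f0=ctrl.observe()["wrist_force"]
z=.175
while z>.128:
    z-=.004
    hit=ctrl.line_to([*b,z],v=.03,stop_force=32); o=ctrl.observe()
    print(round(z,3),(o["tool_pos"][2]-g).round(4),(o["wrist_force"]-f0).round(1),o["ft_torque"].round(2),hit)
    if hit or o["wrist_force"][2]-f0[2]>28: break
print(o["time_s"]); cv2.imwrite("pics/s6.png",cv2.resize(ctrl.capture("scene")[100:330,120:400],None,fx=2.5,fy=2.5))
```

```text
[ 0.53054556 -0.10826775  0.07327745] 0.014246041426414573
0.171 0.0975 [0.4 0.5 0.2] [-0.02  0.06  0.04] False
0.167 0.0935 [ 0.5  1.2 -0.3] [ 0.   -0.    0.02] False
0.163 0.0895 [1.7 0.2 0.6] [ 0.02 -0.06  0.05] False
0.159 0.086 [2.3 0.5 0.1] [ 0.   -0.39  0.09] False
0.155 0.0823 [2.9 0.9 3.5] [-0.17 -0.45 -0.  ] False
0.151 0.0778 [ 3.9 -0.   4.3] [-0.18 -0.66  0.05] False
0.147 0.0732 [3.3 0.2 1.6] [-0.14 -0.9  -0.01] False
0.143 0.0691 [3.8 1.1 1. ] [-0.01 -0.96  0.04] False
0.139 0.065 [1.8 1.4 1.7] [ 0.04 -0.33  0.02] False
0.135 0.065 [-0.5  1.   6.9] [0.04 0.01 0.03] True
34.4917
```

View pics/s6.png

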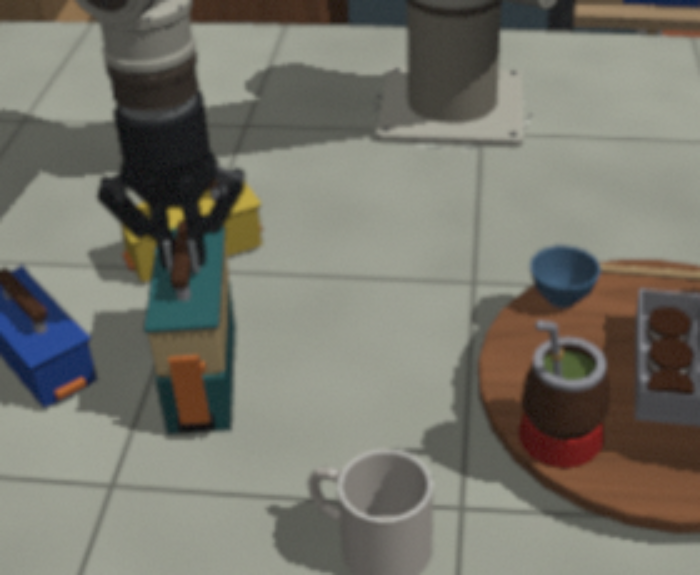

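The upper box is seated: origins 65.0 mm apart with a hard stop, and the orange clips stand upright over the lugs. I'll release, withdraw and check that the lid is level and the lower box hasn't shifted.

Run:
```python
from h import *
b=np.array([.5491,-.2216]); Y=.175; p=np.array([.5503,-.2218])
z=ctrl.observe()["tool_pos"][2]; ctrl.line_to([*b,z],v=.05)
ctrl.set_gripper(.045); ctrl.dwell(.2); ctrl.line_to([*b,.26],v=.12)
ctrl.line_to([*(p+rot([-.13,0],Y)),.30],v=.15)
c,im=look("w7"); t0=cv2.imread("pics/t5.png"); 
hsv=cv2.cvtColor(im,cv2.COLOR_BGR2HSV); m=cv2.inRange(hsv,(80,90,20),(98,255,255))
m=cv2.morphologyEx(m,cv2.MORPH_CLOSE,np.ones((25,25)))
cn=max(cv2.findContours(m,cv2.RETR_EXTERNAL,cv2.CHAIN_APPROX_SIMPLE)[0],key=cv2.contourArea)
q4=cv2.approxPolyDP(cn,6,True)[:,0]; W=px2w(c,q4,.131)[:,:2]
print(q4.tolist(),W.round(4).tolist(),W.mean(0),[np.hypot(*(W[i]-W[i-1])).round(4) for i in range(len(W))])
cv2.imwrite("pics/v7.png",np.hstack([im[:300,100:420],cv2.resize(ctrl.capture("top")[110:310,90:420],(470,300))])); print(ctrl.observe()["time_s"])
```

```text
[[236, 0], [240, 123], [318, 124], [322, 0]] [[0.5557, -0.1874], [0.4689, -0.2028], [0.4789, -0.2646], [0.5665, -0.2497]] [ 0.51750844 -0.2261236 ] [np.float64(0.0632), np.float64(0.0881), np.float64(0.0626), np.float64(0.0889)]
37.7083
```

View pics/v7.png

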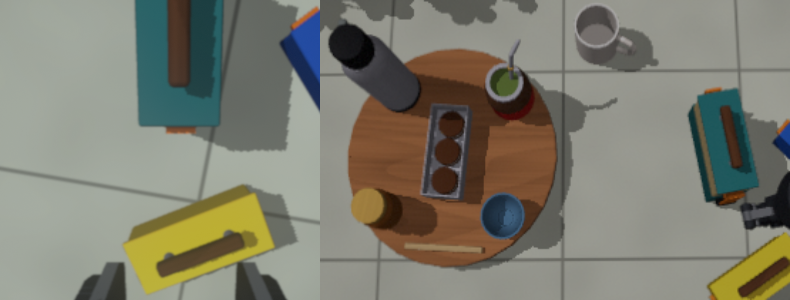

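The lid is level and at (0.548, -0.221), within about 1.5 mm of where the lower box was measured. A clip shows at each end, and the tray and everything else are in place. Handing in.

```bash
python3 -c "
from cell import ctrl
print(ctrl.close_job())"
```

```text
the job is handed in; nothing more can be done
None
```

The job is handed in at about 38 s: the tray is in the middle of the lazy susan with its three biscuits, and the upper box is pressed home on the lower box at the 65 mm clipped height, with a clip seen at each end, the lower box within about 1.5 mm of its measured position and nothing else visibly disturbed.

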